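# Change the drying bench over to a fresh batch of stool legs

## Task

Lay every untreated stool leg from the bench into the empty drying bay, one to a slot and lengthwise down between the rails, then press that bay's spray cap fully down and let it spring back. Next move the selector lever off the full bay's side to upright (off), leave it there for a good two seconds, and only then push it fully over to the other side. Once it is over, and not before, move all the dry legs from the other bay to the wooden tray, lying flat on its floor; do not press the other bay's spray cap or shift the other things on the bench.

Things in the scene. Friction and masses are not known exactly. Their poses are not given: they have to be found in the camera images.
- raw0: an untreated turned wooden stool leg that starts lying on the bench: a square block 64 long by 32 x 32 mm in the middle, a round spigot 24 mm in diameter and 38 mm long at each end, 140 mm overall, about 90 g. Origin at its centre (16 mm above what its block rests on), own x along its length. Any of its four sides may be up. May be absent (None)
- raw1: an untreated turned wooden stool leg that starts lying on the bench: a square block 64 long by 32 x 32 mm in the middle, a round spigot 24 mm in diameter and 38 mm long at each end, 140 mm overall, about 90 g. Origin at its centre (16 mm above what its block rests on), own x along its length. Any of its four sides may be up. May be absent (None)
- raw2: an untreated turned wooden stool leg that starts lying on the bench: a square block 64 long by 32 x 32 mm in the middle, a round spigot 24 mm in diameter and 38 mm long at each end, 140 mm overall, about 90 g. Origin at its centre (16 mm above what its block rests on), own x along its length. Any of its four sides may be up. May be absent (None)
- dry0: a dry stool leg that starts in a slot of bay_full: same shape, size and axes as the untreated legs (square 32 mm block 64 mm long in the middle, 140 mm overall, origin at its centre, x along its length). May be absent (None)
- dry1: a dry stool leg that starts in a slot of bay_full: same shape, size and axes as the untreated legs (square 32 mm block 64 mm long in the middle, 140 mm overall, origin at its centre, x along its length). May be absent (None)
- dry2: a dry stool leg that starts in a slot of bay_full: same shape, size and axes as the untreated legs (square 32 mm block 64 mm long in the middle, 140 mm overall, origin at its centre, x along its length). May be absent (None)
- bay_empty: fixed aluminium drying bay that starts with no legs in it (the two are alike): plate 180 (own x) x 196 (own y) x 10 mm, origin on the bench under its middle. Three slots run along x. At the +x end (x = 125 mm, y = 0) a spray can 52 mm in diameter stands clamped between two blower boxes (50 x 38 mm, top at z = 55 mm, at x = 128, y = -53 and +53 mm)
- bay_empty_slot1 (a point): centre of the middle slot's floor in bay_empty (10 mm above the bench; axes as the bay's). In both bays slots are 44 mm wide, centred at the bay's y = -70, 0 and +70 mm; rails between are 26 mm wide, 170 mm long, and rise 8 mm above the floor. A leg lying in a slot has its centre 26 mm above the bench
- spray_empty (a joint): white sprung nozzle cap on the can of bay_empty, centred at the bay's x = 125 mm, y = 0, z = 153 mm: 0 = up, 0.008 m = fully down; moves straight down, needs about 2.5 N to start and 9 N at the bottom stop, and springs back by itself
- spray_empty_top (a point): centre of the top face of that cap: white, 36 mm in diameter, 153 mm above the bench when up
- bay_full: fixed aluminium drying bay that starts with the dry legs in it (the two are alike): plate 180 (own x) x 196 (own y) x 10 mm, origin on the bench under its middle. Three slots run along x. At the +x end (x = 125 mm, y = 0) a spray can 52 mm in diameter stands clamped between two blower boxes (50 x 38 mm, top at z = 55 mm, at x = 128, y = -53 and +53 mm)
- spray_full (a joint): white sprung nozzle cap on the can of bay_full, centred at the bay's x = 125 mm, y = 0, z = 153 mm: 0 = up, 0.008 m = fully down; moves straight down, needs about 2.5 N to start and 9 N at the bottom stop, and springs back by itself
- selector_box: fixed grey box of the changeover selector, 120 (own x) x 100 (own y) x 50 mm high, origin under its middle. The lever swings about an axis along own y, 45 mm above the bench over the origin
- selector (a joint): changeover lever angle: -0.6 rad = stop at the box's own -x side (feeds bay_full; it starts near there), 0 = upright = off, +0.6 rad = stop at the own +x side (feeds bay_empty). Friction holds it where it is left; about 2 to 3 N at the ball moves it
- selector_ball (a point): centre of the black ball, 32 mm in diameter, on the end of the lever (a 12 mm steel rod), 95 mm from the lever's axis; 140 mm above the bench when upright
- tray: fixed shallow open wooden tray, 200 (own x) x 210 (own y) mm outside, 36 mm high, walls 6 mm, floor about 6 mm thick; origin under its middle. A leg lying on its floor has its centre about 22 mm above the origin
- tape: bystander, leave alone: roll of paper tape lying flat, 90 mm in diameter, 25 mm high; origin under its middle
- paintbrush: bystander, leave alone: paint brush lying flat; origin under its middle
- glue: bystander, leave alone: white glue bottle standing, 60 mm in diameter, 150 mm high; origin under its middle
- screwdriver: bystander, leave alone: screwdriver lying flat; origin under its middle
- offcut: bystander, leave alone: block of wood 100 x 50 x 30 mm; origin under its middle
- tin: bystander, leave alone: steel tin standing, 72 mm in diameter, 80 mm high; origin under its middle
- mug: bystander, leave alone: white mug, 76 mm in diameter, 90 mm high; origin under its middle
Not all that is in view belongs to the job. What is shaped like the raw1 but pink is not meant. What is shaped like the dry2 but blue is not meant.

How it is judged:
By the outcome, as a careful person would: the job done as asked, in the order asked, and still so for the second after the job is handed in, with the robot touching nothing.
Of raw0, raw1, raw2 only 2 to 3 are there at a start; the rules pass over those that are not, and their reading is None.
Of dry0, dry1, dry2 only 2 to 2 are there at a start; the rules pass over those that are not, and their reading is None.
At some moment in a run one of raw0, raw1, raw2 may be knocked a few centimetres aside while the robot is not near it.
Once in a run the grip may slacken for a moment while it holds something.
It also fails if it takes over 210 s, if anything falls off the work surface, if the arm or the gripper's body presses on something with over 40 N, if the wrist force passes 120 N, or if a joint passes its speed limit or range.

## Robot

A 6-joint arm with a two-finger parallel gripper is mounted at the origin on the work surface. World frame = base frame: x ahead of the robot, y to its left, z up, the work surface at z = 0. Lengths are in m, angles in degrees, forces in N, time in s.
With the tool pointing down it reaches from about 0.25 to 0.725 m from the base axis. Payload 9.7 kg.
Tool frame: the origin (TCP) lies midway between the tips of the shut fingers; the grasp point (between the pads) lies bot.hold_point_z behind it (bot.hold_point_z is the distance from the TCP to the grasp point, in m); z points along the fingers, y is the line along which they close (so a half turn about z gives the same grasp; the last joint's range is limited). The gripper opens to 85 mm and grips with 20 to 120 N. Pads are 22 mm wide; open, the fingers measure 114 mm over their backs; the gripper's body (76 mm by 85 mm) begins 54 mm behind the grasp point. The pads swing forward as they close: fully open they stand 13 mm farther back than shut.
Start: joints at [66.52, 4.979, 10.078, 95.1, 0, 90], TCP at [0.219, 0.504, 0.231] pointing down, gripper open.
Joint ranges: [-179.16, 179.16], [-48.56, 103.87], [-65.8, 70.77], [-126.05, 130.52], [-82.76, 87.17], [-180, 180]. Speed limits (degrees/s): [127.2, 127.2, 147.25, 180, 180, 180].

## Interface

Orientations are given as [roll, pitch, yaw] about the fixed x, y, z axes, in that order (R = Rz(yaw) Ry(pitch) Rx(roll)).
In Python, from workcell import bot, camera, camera_model, ticket gives the robot as it stands.
- The arm moves only by the tool send_rows, never from a script. Its argument "targets" is text: rows parted by semicolons, each of 5 numbers parted by spaces: the shift along the tool's x, y, z in mm, then the turn about the tool's z in degrees, then the closure in counts, from 0 (fully open) to 255 (shut). A call has 1 to 20 rows; each row is the pose to reach, as a shift and turn from the pose commanded when the call began, along the tool's axes at that moment; what a row does not reach only later rows make up. A row lasts 1/8 s, in which the tool goes at most 62.5 mm and 10.7 degrees, less where a joint would pass 70% of its speed; a pose out of reach is approached as far as the arm can. A call with a gripper value outside its range is refused whole. The fingers move at their own pace and stop on an object; "newtons" is the grip in N (left out, the last holds). Time passes only in rows, so rows that repeat a pose let the fingers close. It gives the time, the measured TCP pose, the force, the opening and the grip force at its end, in the units of the state.
- bot.get_obs(): the state, without advancing time (a new reading comes with each control period).
- camera(name): name is "scene" or "top"; returns the picture (420x560x3 uint8, blue, green, red); there is no depth.
- camera_model(name): a dict with "K" (3x3 intrinsics, pixels), "pose" (4x4, takes a point from camera to world coordinates). Camera axes: x right, y down, z forward; pixel columns grow to the right and rows downward; lengths in m; the calibration is good to about 2 mm. A picture is of the moment at which its call begins. camera_model takes no time and is no camera call.
- ticket.job_done(): hands the job in; it is judged then, once.
The state is a dict: "time": time; "q": joint angles; "qd": joint speeds; "joint_efforts": joint torques, N m; "ee_pos": TCP position; "tcp_rot": TCP orientation; "wrist_force": force on the tool from outside, world axes, zero at the start; "torque": the same for the moment, N m; "opening": finger opening in m; "grasp_force": force on a finger pad.
Only numpy, scipy, OpenCV 4.12 (cv2) and the standard library are available. Lean on these libraries where they do the work, as an engineer would, in place of code of your own. Each camera call takes 0.05 s, during which the arm holds its last target. There are 200 camera calls.

## Working session

There is one attempt and no reset: what is moved stays moved. The work goes in short steps, Python scripts to look and compute and a tool call to move; the robot and the scene stay as the last step left them, time stands still between calls to the robot, and variables do not carry over. Pictures are saved under pics/ and viewed, at most 14 in all, crops included, and the job is handed in when it is done.

Besides the shell and the picture viewer there is one more tool, called after "Call:" by a JSON object that holds its "method" and its "body", one argument or row to a line. send_rows: Moves the arm, as the interface text tells. Its arguments: {"type":"object","properties":{"targets":{"type":"string"},"newtons":{"type":"number"}},"required":["targets"]}

```bash
mkdir -p pics; ls; python3 - <<'E'
from workcell import bot, camera, camera_model
import cv2
for n in("top","scene"):
    im=camera(n); cv2.imwrite(f"pics/{n}0.png",cv2.resize(im,(800,600),interpolation=cv2.INTER_CUBIC)); m=camera_model(n); print(n,m["K"],m["pose"])
print(bot.get_obs(), bot.hold_point_z)
E
```

```text
pics
top [[542.24967994   0.         282.96633222]
 [  0.         542.24967994 208.07049096]
 [  0.           0.           1.        ]] [[-1.53206112e-02 -9.97985578e-01  6.15635101e-02  4.28022804e-01]
 [-9.99837968e-01  1.47089054e-02 -1.03771421e-02  9.25646409e-04]
 [ 9.45070633e-03 -6.17125190e-02 -9.98049222e-01  1.63518265e+00]
 [ 0.00000000e+00  0.00000000e+00  0.00000000e+00  1.00000000e+00]]
scene [[392.54316663   0.         286.25449396]
 [  0.         392.54316663 210.58843345]
 [  0.           0.           1.        ]] [[ 0.88484866  0.37503448 -0.27639101  0.82851855]
 [ 0.46575647 -0.69853794  0.54324548 -0.56411353]
 [ 0.01066618 -0.60942094 -0.7927751   0.94009833]
 [ 0.          0.          0.          1.        ]]
{'time': 0.1, 'q': array([ 6.65194372e+01,  5.00904003e+00,  1.00404500e+01,  9.50981251e+01,
       -1.25359525e-03,  9.00027013e+01]), 'qd': array([ 0.06077785, -0.05082365,  0.14026728,  0.08904605,  0.00547505,
       -0.00560703]), 'joint_efforts': array([ 5.59092859e-04, -5.21561909e+01,  4.65655804e+01,  1.59365806e-02,
        7.82104007e-05,  1.62198063e-06]), 'ee_pos': array([0.21907295, 0.50428542, 0.23065652]), 'tcp_rot': array([-1.79933285e+02,  1.25673984e-03,  1.56516737e+02]), 'wrist_force': array([ 0.42378541, -0.10106428, -0.3984475 ]), 'torque': array([ 0.01322772, -0.00616742,  0.00523939]), 'grasp_force': 0.0, 'opening': 0.08530805925951196} 0.0187
```

View pics/top0.png

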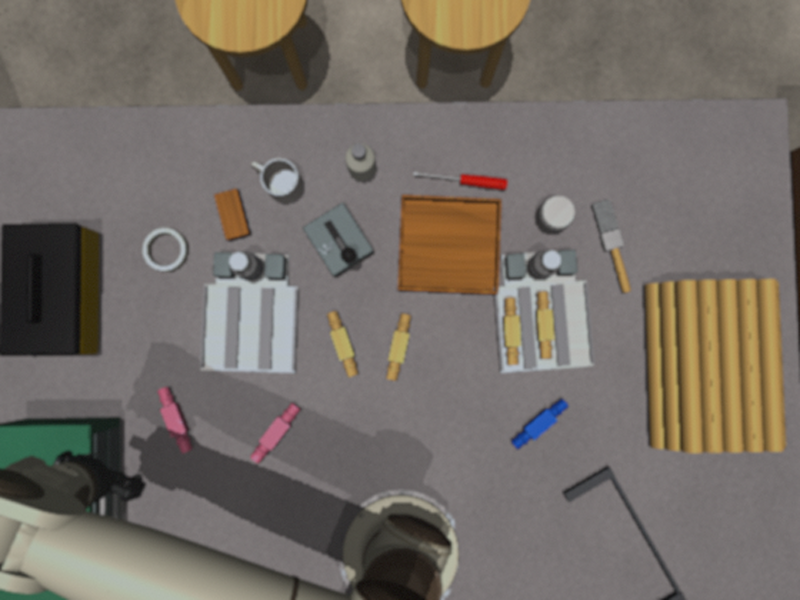

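View pics/scene0.png

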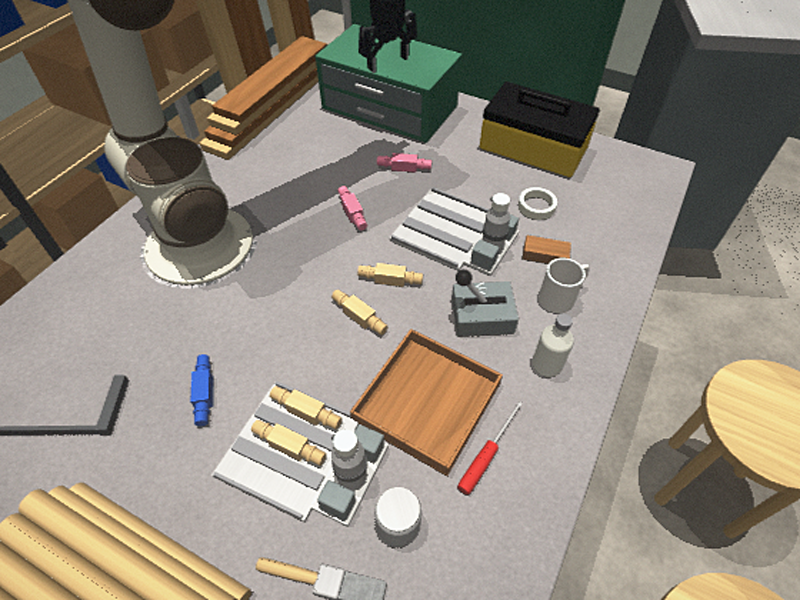

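The top view shows the empty bay at about (250,310), raw legs at (343,343) and (399,347), the selector at (338,240), the tray at (450,245), and the full bay at (545,310) with dry legs in two slots. The pink and blue legs are decoys. I'll enlarge next.

```bash
cat > h.py <<'E'
import numpy as np, cv2
from workcell import bot, camera, camera_model
def px2w(u,v,z,cam="top"):
    m=camera_model(cam); d=m["pose"][:3,:3]@np.linalg.inv(m["K"])@[u,v,1]; o=m["pose"][:3,3]
    return o+d*(z-o[2])/d[2]
def crop(name,u0,v0,s,w=800,h=600,cam="top",im=None):
    """crop so that crop pixel p -> raw u0+p/s"""
    im=camera(cam) if im is None else im
    M=np.float32([[s,0,-u0*s],[0,s,-v0*s]])
    c=cv2.warpAffine(im,M,(w,h),flags=cv2.INTER_CUBIC)
    cv2.imwrite(f"pics/{name}.png",c); return im
def tool(dx,dy):
    """world xy shift (mm) -> tool axes shift for the current tool yaw, plus pose"""
    o=bot.get_obs(); y=np.radians(o["tcp_rot"][2]); 
    return np.array([np.cos(y)*dx+np.sin(y)*dy, np.sin(y)*dx-np.cos(y)*dy])
E
python3 - <<'E'
from h import *
im=crop("L",130,130,5,800,600)
crop("M",210,130,5,800,600,im=im); crop("R",270,130,5,800,600,im=im)
E
```

```text
(no output)
```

View pics/L.png

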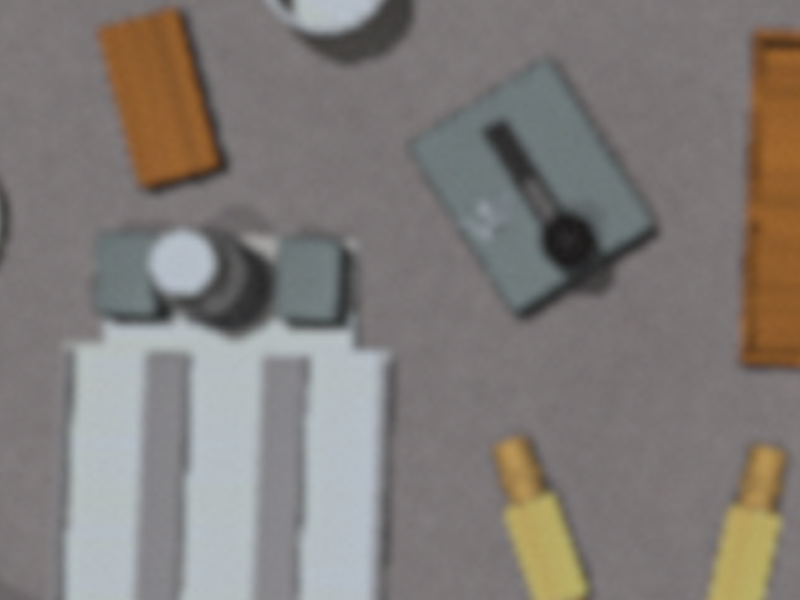

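View pics/R.png

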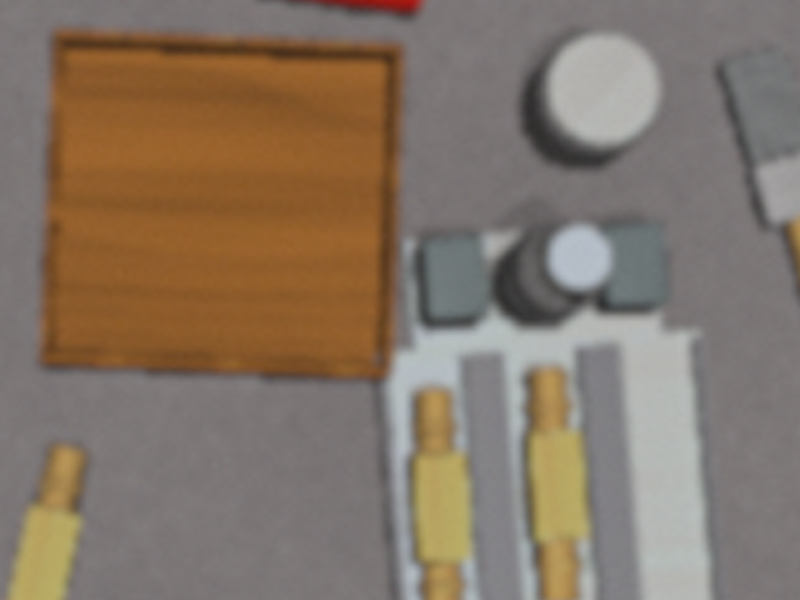

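The left crop shows the white cap at (184,264), the ball at (570,241), and box corners at (548,58), (412,148), (523,318) and (656,230). In the right crop the tray corners are (55,33), (402,46), (388,376) and (42,364), and the full bay's cap is at (580,258). The lower parts are cut off, so one more crop.

```bash
python3 - <<'E'
from h import *
im=crop("a",130,192,4,800,300)
crop("b",250,192,4,800,300,im=im)
cv2.imwrite("pics/LR2.png",np.vstack([cv2.imread("pics/a.png"),cv2.imread("pics/b.png")]))
E
```

```text
(no output)
```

View pics/LR2.png

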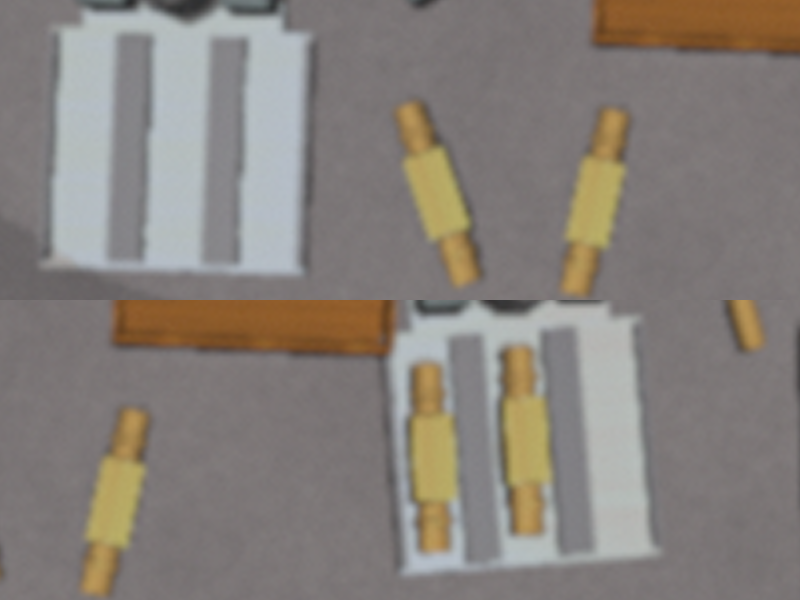

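The rails of the empty bay and both legs of each kind are clear, so I can work out the positions.

```bash
python3 - <<'E'
from h import *
np.set_printoptions(precision=4,suppress=True)
W=lambda pts,u0,v0,s,z:np.array([px2w(u0+x/s,v0+y/s,z)[:2] for x,y in pts])
yaw=lambda d:np.degrees(np.arctan2(d[1],d[0]))
def rails(n,p,u0):
    a=W(p,u0,192,4,.018); tl,tr=a[:2],a[2:]
    f=np.mean(a[[0,1,4,5]],0);b=np.mean(a[[2,3,6,7]],0)
    print(n,"ctr",(f+b)/2,"yaw",yaw(f-b),"len",np.linalg.norm(f-b),"sep",np.linalg.norm(a[:4].mean(0)-a[4:].mean(0)))
rails("empty",[(118,33),(153,35),(144,262),(108,258),(212,37),(246,39),(239,263),(203,262)],130)
rails("full",[(449,37),(482,34),(499,260),(468,262),(543,29),(576,27),(593,251),(560,254)],250)
def leg(n,ends,blk,u0,zc):
    e=W(ends,u0,192,4,zc+.006); b=W(blk,u0,192,4,zc+.016)
    print(n,"ends",e.mean(0),yaw(e[0]-e[1]),np.linalg.norm(e[0]-e[1]),"blk",b.mean(0),yaw(b[0]+b[1]-b[2]-b[3]),np.linalg.norm(b[0]+b[1]-b[2]-b[3])/2,np.linalg.norm(b[0]+b[3]-b[1]-b[2])/2)
leg("rawA",[(410,102),(467,285)],[(403,158),(440,146),(468,232),(433,241)],130,.016)
leg("rawB",[(615,108),(577,293)],[(587,155),(626,164),(608,248),(566,242)],130,.016)
leg("dry1",[(427,65),(435,250)],[(411,115),(453,115),(457,200),(414,203)],250,.026)
leg("dry2",[(517,47),(527,235)],[(502,98),(546,96),(550,184),(507,187)],250,.026)
print("capE",W([(184,264)],130,130,5,.153),"capF",W([(580,258)],270,130,5,.153))
b=W([(548,58),(412,148),(523,318),(656,230)],130,130,5,.05); print("box",b.mean(0),np.linalg.norm(np.diff(b,axis=0),axis=1),yaw(b[0]-b[1]),yaw(b[1]-b[2]))
print("ball",W([(570,241)],130,130,5,.123))
t=W([(55,33),(402,46),(388,376),(42,364)],270,130,5,.036); print("tray",t,t.mean(0),np.linalg.norm(np.diff(t,axis=0),axis=1),yaw(t[0]-t[3]))
for n,(x,y) in dict(mug=(280,178),offcut=(232,214),glue=(360,160),tape=(165,250),tin=(556,213)).items(): print(n,px2w(x*.7,y*.7,.05)[:2])
E
```

```text
empty ctr [0.47   0.3079] yaw -2.3937107119098937 len 0.16753055762309113 sep 0.07004886900622706
full ctr [ 0.4639 -0.3057] yaw 2.9463761724391917 len 0.16829981839306463 sep 0.07025381589341498
rawA ends [0.4336 0.1143] 16.697048614458165 0.14216432018141092 blk [0.4329 0.1154] 18.338119333338824 0.06585834448941784 0.027589996443229157
rawB ends [ 0.4266 -0.0026] -12.482466694519978 0.13990974926899094 blk [ 0.4252 -0.003 ] -13.726382025833892 0.06455665679154728 0.030380575363466663
dry1 ends [ 0.4548 -0.2359] 1.1158518428378312 0.13680320122815925 blk [ 0.4539 -0.2364] 0.9526195197276729 0.0635573079926844 0.031306894668804645
dry2 ends [ 0.466  -0.3036] 1.5374001179729135 0.13924636053361536 blk [ 0.4653 -0.3049] 1.3963023180495493 0.06513395297772773 0.03212989366043544
capE [[0.5935 0.3029]] capF [[ 0.5882 -0.2991]]
box [0.6468 0.1179] [0.096  0.12   0.0936] -56.955449397534814 32.38543023925844
ball [[0.6068 0.0931]]
tray [[ 0.7401 -0.0131]
 [ 0.7294 -0.2199]
 [ 0.5324 -0.2071]
 [ 0.5425 -0.0024]] [ 0.6361 -0.1106] [0.2071 0.1975 0.2049] -3.091513006840191
mug [0.7765 0.2374]
offcut [0.7028 0.3365]
glue [0.812  0.0717]
tape [0.6302 0.4739]
tin [ 0.6957 -0.3321]
```

Every check agrees with the given sizes: cap offset, leg lengths of about 140 mm, 70 mm rail spacing, and box and tray dimensions. I'll write a small planner for converting targets into rows.

```bash
cat >> h.py <<'E'
def plan(*wps):
    """wps: (x,y,z,yaw) in mm, deg -> tool-frame rows and the row count each needs"""
    o=bot.get_obs(); p=o["ee_pos"]*1000; Y=o["tcp_rot"][2]; q=p; qy=0
    for x,y,z,w in wps:
        t=(w-Y+180)%360-180; s=tool(x-p[0],y-p[1])
        n=max(np.linalg.norm(np.array([x,y,z])-q)/62.5,abs(t-qy)/10.7)
        print("%.0f %.0f %.0f  turn %.0f  rows %.1f"%(s[0],s[1],p[2]-z,t,n)); q=np.array([x,y,z]);qy=t
E
python3 -c "
from h import *
plan((433,115,100,17.3),(433,115,9,17.3))"
```

```text
-351 -272 131  turn -139  rows 13.0
-351 -272 222  turn -139  rows 1.5
```

Call:
{"method": "send_rows", "body": {
  "targets": "-351 -272 131 -139 0;-351 -272 131 -139 0;-351 -272 131 -139 0;-351 -272 131 -139 0;-351 -272 131 -139 0;-351 -272 131 -139 0;-351 -272 131 -139 0;-351 -272 131 -139 0;-351 -272 131 -139 0;-351 -272 131 -139 0;-351 -272 131 -139 0;-351 -272 131 -139 0;-351 -272 131 -139 0;-351 -272 131 -139 0;-351 -272 131 -139 0;-351 -272 131 -139 0;-351 -272 131 -139 0;-351 -272 131 -139 0;-351 -272 131 -139 0;-351 -272 131 -139 0",
  "newtons": 40
}}

```text
time: 2.7
ee_pos: [0.4327, 0.1151, 0.1003]
tcp_rot: [180.0, -0.0, -64.5]
wrist_force: [0.3, 1.0, 0.6]
opening: 0.085
grasp_force: 0.0
```

The turn about the tool's z (which points down) has the opposite sign to yaw, so I'll correct it by +82° of yaw, i.e. a turn of -82.

Call:
{"method": "send_rows", "body": {
  "targets": "0 0 0 -82 0;0 0 0 -82 0;0 0 0 -82 0;0 0 0 -82 0;0 0 0 -82 0;0 0 0 -82 0;0 0 0 -82 0;0 0 0 -82 0;0 0 0 -82 0;0 0 0 -82 0"
}}

```text
time: 3.95
ee_pos: [0.4293, 0.1263, 0.1003]
tcp_rot: [179.5, 0.0, 16.7]
wrist_force: [-0.7, 0.4, -0.4]
opening: 0.0855
grasp_force: 0.0
```

```bash
sed -i 's/print("%.0f %.0f %.0f  turn %.0f  rows %.1f"%(s\[0\],s\[1\],p\[2\]-z,t,n))/print("%.0f %.0f %.0f  turn %.0f  rows %.1f"%(s[0],s[1],p[2]-z,-t,n))/' h.py; python3 - <<'E'
from h import *
im=crop("c1",150,160,5,800,600)
plan((433,115,100,17.3),(433,115,9,17.3),(433,115,80,17.3))
E
```

```text
0 12 0  turn -1  rows 0.2
0 12 91  turn -1  rows 1.5
0 12 20  turn -1  rows 1.1
```

View pics/c1.png

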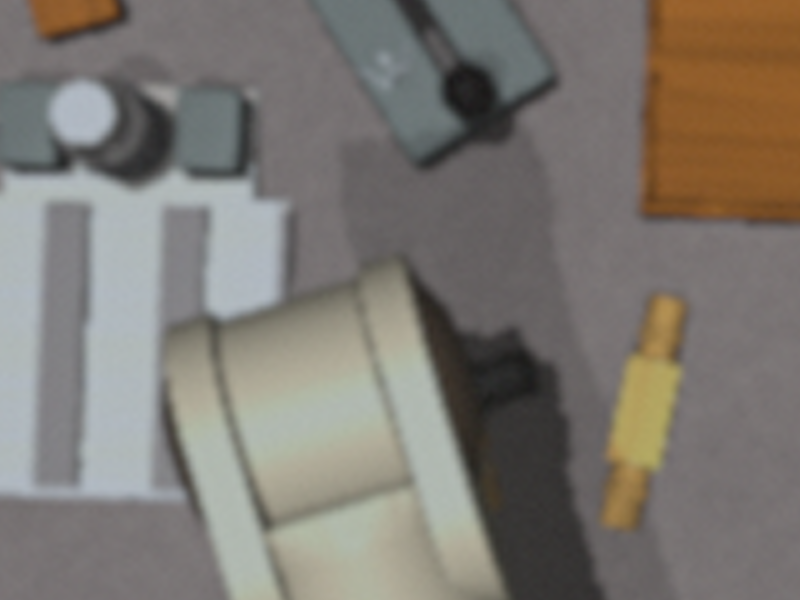

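The arm hides leg A and leg B hasn't moved. The TCP is 12 mm off, so I'll correct while descending in steps.

Call:
{"method": "send_rows", "body": {
  "targets": "0 12 0 -1 0;0 12 0 -1 0;0 12 0 -1 0;0 12 0 -1 0"
}}

```text
time: 4.5
ee_pos: [0.4295, 0.1256, 0.1004]
tcp_rot: [179.0, 0.0, 16.9]
wrist_force: [-0.5, -0.2, -0.4]
opening: 0.0855
grasp_force: 0.0
```

```bash
python3 - <<'E'
from h import *
print(bot.get_obs()["q"])
plan((433,115,100,17.3),(433,115,9,17.3),(433,115,80,17.3))
E
```

```text
[  16.92206459   -9.6732716   -18.55677752   81.12946948   -0.98229904
 -179.94610234]
0 11 0  turn -0  rows 0.2
0 11 91  turn -0  rows 1.5
0 11 20  turn -0  rows 1.1
```

J6 hit its -180 limit, since yaw = j1 - j6 + 180. I'll use the half-turn-equivalent grasp instead, near j6 ≈ 0.

Call:
{"method": "send_rows", "body": {
  "targets": "0 11 0 11 0;0 11 0 22 0;0 11 0 33 0;0 11 0 44 0;0 11 0 54 0;0 11 0 65 0;0 11 0 76 0;0 11 0 86 0;0 11 0 97 0;0 11 0 107 0;0 11 0 118 0;0 11 0 129 0;0 11 0 139 0;0 11 0 150 0;0 11 0 160 0;0 11 0 170 0;0 11 0 179 0;0 11 0 179 0;0 11 0 179 0;0 11 0 179 0"
}}

```text
time: 7.0
ee_pos: [0.4327, 0.115, 0.1006]
tcp_rot: [-179.0, -0.0, -162.0]
wrist_force: [0.0, -0.7, 0.1]
opening: 0.0855
grasp_force: 0.0
```

```bash
python3 - <<'E'
from h import *
print(bot.get_obs()["q"],bot.get_obs()["tcp_rot"])
plan((433,115,100,197.3),(433,115,9,197.3),(433,115,80,197.3))
E
```

```text
[ 15.51383547  -9.66402153 -18.53244257  81.12627996  -0.9843581
  -2.46196489] [-1.79016323e+02 -3.69880758e-02 -1.62024563e+02]
-0 -0 1  turn 1  rows 0.1
-0 -0 92  turn 1  rows 1.5
-0 -0 21  turn 1  rows 1.1
```

```bash
cat >> h.py <<'E'
from scipy.spatial.transform import Rotation as Ro
def plan(*wps):
    o=bot.get_obs(); p=o["ee_pos"]*1000; R=Ro.from_euler("xyz",o["tcp_rot"],degrees=True).as_matrix(); Y=o["tcp_rot"][2]; q=p; qt=0
    for x,y,z,w in wps:
        g=np.array([x,y,z]); t=-((w-Y+180)%360-180); s=R.T@(g-p)
        n=max(np.linalg.norm(g-q)/62.5,abs(t-qt)/10.7)
        j6=(np.degrees(np.arctan2(y,x))+180-w+180)%360-180
        print("%.0f %.0f %.0f %.0f | rows %.1f j6 %.0f"%(*s,t,n,j6)); q,qt=g,t
E
python3 - <<'E'
from h import *
plan((433,115,100,197.3),(433,115,9,197.3),(433,115,80,197.3))
E
```

```text
-0 -0 1 1 | rows 0.1 j6 -2
-0 1 92 1 | rows 1.5 j6 -2
-0 0 21 1 | rows 1.1 j6 -2
```

Call:
{"method": "send_rows", "body": {
  "targets": "0 0 30 1 0;0 0 60 1 0;0 1 80 1 0;0 1 92 1 0;0 1 92 1 0;0 1 92 1 0;0 1 92 1 255;0 1 92 1 255;0 1 92 1 255;0 1 92 1 255;0 1 92 1 255;0 1 92 1 255;0 1 92 1 255;0 1 92 1 255;0 1 92 1 255;0 1 92 1 255",
  "newtons": 50
}}

```text
time: 9.0
ee_pos: [0.4331, 0.1146, 0.0091]
tcp_rot: [-179.0, 0.0, -163.1]
wrist_force: [-1.6, -0.6, 5.3]
opening: 0.0312
grasp_force: 50.0
```

Gripped: opening 31 mm at 50 N. I'll lift and carry it to the far slot (own y = +70).

```bash
python3 - <<'E'
from h import *
plan((433,115,80,197),(473,378,80,177.6),(473,378,40,177.6))
E
```

```text
-0 -1 -71 -0 | rows 1.1 j6 -2
-115 239 -75 19 | rows 4.3 j6 41
-115 240 -35 19 | rows 0.6 j6 41
```

Call:
{"method": "send_rows", "body": {
  "targets": "0 0 -20 0 255;0 -1 -45 0 255;0 -1 -75 0 255;0 -1 -75 0 255;-28 60 -75 5 255;-55 115 -75 9 255;-85 175 -75 14 255;-115 239 -75 19 255;-115 239 -75 19 255;-115 239 -75 19 255;-115 239 -75 19 255;-115 239 -75 19 255"
}}

```text
time: 10.5
ee_pos: [0.4734, 0.3765, 0.0797]
tcp_rot: [-179.1, 0.3, 177.8]
wrist_force: [-0.5, -0.4, -1.2]
opening: 0.0311
grasp_force: 49.7
```

```bash
python3 - <<'E'
from h import *
plan((473,378,80,177.6),(473,378,24,177.6),(473,378,20,177.6))
E
```

```text
0 1 -0 0 | rows 0.0 j6 41
1 2 56 0 | rows 0.9 j6 41
1 2 60 0 | rows 0.1 j6 41
```

Call:
{"method": "send_rows", "body": {
  "targets": "1 2 20 0 255;1 2 40 0 255;1 2 50 0 255;1 2 56 0 255;1 2 59 0 255;1 2 60 0 255;1 2 60 0 255;1 2 60 0 255"
}}

```text
time: 11.5
ee_pos: [0.4727, 0.3789, 0.0198]
tcp_rot: [-179.1, 0.3, 177.9]
wrist_force: [-0.7, -0.0, -0.4]
opening: 0.031
grasp_force: 49.7
```

Call:
{"method": "send_rows", "body": {
  "targets": "0 0 0 0 100;0 0 0 0 100;0 0 0 0 100;0 0 0 0 100;0 0 -20 0 80;0 0 -50 0 0;0 0 -80 0 0;0 0 -80 0 0"
}}

```text
time: 12.5
ee_pos: [0.4734, 0.3812, 0.1037]
tcp_rot: [-179.3, 0.6, 177.9]
wrist_force: [-0.1, -0.5, 0.1]
opening: 0.0853
grasp_force: 0.0
```

```bash
python3 - <<'E'
from h import *
plan((473,378,100,177.6),(426,-3,100,167),(426,-3,9,167))
E
```

```text
0 -3 4 0 | rows 0.1 j6 41
33 -386 8 11 | rows 6.1 j6 13
34 -384 99 11 | rows 1.5 j6 13
```

```bash
cat >> h.py <<'E'
def legs(im=None,zc=.016):
    """pale-wood leg blobs in the top picture -> centre (mm, at the block's top height), yaw, rect size"""
    im=camera("top") if im is None else im
    hsv=cv2.cvtColor(im,cv2.COLOR_BGR2HSV); m=cv2.inRange(hsv,(14,80,110),(32,255,255)); m[:,440:]=0; m[:100]=0
    for c in cv2.findContours(m,cv2.RETR_EXTERNAL,cv2.CHAIN_APPROX_NONE)[0]:
        if cv2.contourArea(c)<150: continue
        (u,v),(w,h),_=cv2.minAreaRect(c); l=cv2.fitLine(c,cv2.DIST_L2,0,.01,.01).ravel()
        a=px2w(u,v,zc+.01); b=px2w(u+l[0]*10,v+l[1]*10,zc+.01)-a
        print("leg px %.0f %.0f ctr %.0f %.0f yaw %.1f size %.0f %.0f"%(u,v,*a[:2]*1000,(np.degrees(np.arctan2(b[1],b[0]))+90)%180-90,w,h))
    return im
E
python3 -c "
from h import *
im=legs(); crop('c2',130,160,5,800,600,im=im)"
```

```text
leg px 279 242 ctr 426 -2 yaw -13.8 size 11 47
leg px 358 232 ctr 454 -238 yaw 1.0 size 45 10
leg px 382 227 ctr 467 -308 yaw 1.9 size 46 11
leg px 315 172 ctr 633 -112 yaw 73.2 size 69 63
leg px 162 150 ctr 708 344 yaw 14.1 size 32 16
```

View pics/c2.png

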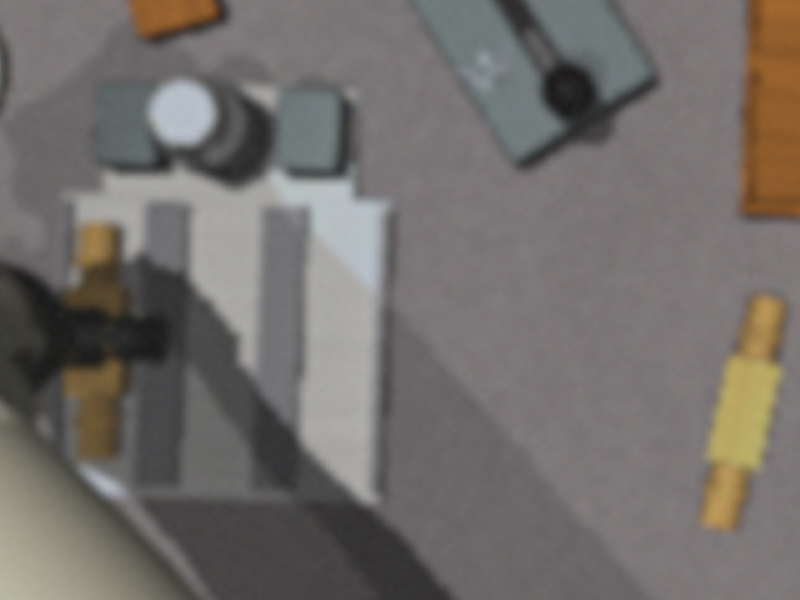

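Leg A lies in the leftmost slot, at crop (98,340), and leg B is unmoved at (426,-2). Going to B.

Call:
{"method": "send_rows", "body": {
  "targets": "6 -62 8 2 0;12 -124 8 4 0;17 -186 8 6 0;22 -248 8 8 0;28 -310 8 10 0;33 -370 8 11 0;33 -386 8 11 0;33 -386 8 11 0;33 -386 8 11 0;33 -386 8 11 0;33 -386 8 11 0;33 -386 8 11 0"
}}

```text
time: 14.05
ee_pos: [0.4248, -0.004, 0.0974]
tcp_rot: [-179.1, 0.5, 166.9]
wrist_force: [-0.9, -0.0, 0.3]
opening: 0.0854
grasp_force: 0.0
```

```bash
python3 - <<'E'
from h import *
plan((426,-2.5,100,166.7),(426,-2.5,9,166.7))
E
```

```text
-1 2 -3 0 | rows 0.1 j6 13
-0 3 88 0 | rows 1.5 j6 13
```

Call:
{"method": "send_rows", "body": {
  "targets": "0 2 30 0 0;0 2 60 0 0;0 3 78 0 0;0 3 88 0 0;0 3 88 0 0;0 3 88 0 0;0 3 88 0 255;0 3 88 0 255;0 3 88 0 255;0 3 88 0 255;0 3 88 0 255;0 3 88 0 255;0 3 88 0 255;0 3 88 0 255;0 3 88 0 255;0 3 60 0 255;0 3 30 0 255;0 3 18 0 255;0 3 18 0 255"
}}

```text
time: 16.42
ee_pos: [0.4259, -0.0018, 0.0795]
tcp_rot: [-179.1, 0.5, 166.9]
wrist_force: [-0.1, -0.3, -1.5]
opening: 0.031
grasp_force: 49.9
```

```bash
python3 - <<'E'
from h import *
plan((467,238,80,177.6),(467,238,24,177.6),(467,238,20,177.6))
E
```

```text
14 243 -4 -11 | rows 3.9 j6 29
15 244 52 -11 | rows 0.9 j6 29
15 244 56 -11 | rows 0.1 j6 29
```

Call:
{"method": "send_rows", "body": {
  "targets": "4 60 -4 -3 255;7 120 -4 -6 255;10 180 -4 -9 255;14 243 -4 -11 255;14 243 -4 -11 255;14 243 -4 -11 255;14 243 -4 -11 255;15 244 20 -11 255;15 244 35 -11 255;15 244 46 -11 255;15 244 52 -11 255;15 244 54 -11 255;15 244 54 -11 255;15 244 54 -11 255"
}}

```text
time: 18.18
ee_pos: [0.467, 0.2384, 0.0222]
tcp_rot: [-179.1, 0.3, 177.9]
wrist_force: [-1.0, 0.3, -1.1]
opening: 0.031
grasp_force: 50.2
```

```bash
python3 - <<'E'
from h import *
plan((467,238,22,177.6),(467,238,20,177.6))
E
```

```text
-0 -0 0 0 | rows 0.0 j6 29
-0 -0 2 0 | rows 0.0 j6 29
```

Lower 2 mm, open partway, and lift high enough to clear the can.

Call:
{"method": "send_rows", "body": {
  "targets": "0 0 2 0 255;0 0 2 0 255;0 0 2 0 255;0 0 2 0 100;0 0 2 0 100;0 0 2 0 100;0 0 2 0 100;0 0 -20 0 80;0 0 -60 0 40;0 0 -120 0 40;0 0 -170 0 255;0 0 -170 0 255;0 0 -170 0 255;0 0 -170 0 255;0 0 -170 0 255;0 0 -170 0 255"
}}

```text
time: 20.18
ee_pos: [0.4657, 0.241, 0.1911]
tcp_rot: [-179.0, 0.3, 177.9]
wrist_force: [-0.2, 0.4, -0.8]
opening: -0.0
grasp_force: 0.0
```

```bash
python3 - <<'E'
from h import *
im=legs(); crop('c3',130,160,5,800,600,im=im)
plan((594,303,190,177.6),(594,303,156,177.6),(594,303,144,177.6))
E
```

```text
leg px 358 232 ctr 454 -238 yaw 1.1 size 45 10
leg px 382 227 ctr 467 -308 yaw 1.8 size 46 11
leg px 314 172 ctr 633 -111 yaw 88.0 size 69 63
leg px 162 150 ctr 708 343 yaw 13.7 size 32 16
-126 67 1 0 | rows 2.3 j6 29
-126 67 35 0 | rows 0.5 j6 29
-126 68 47 0 | rows 0.2 j6 29
```

View pics/c3.png

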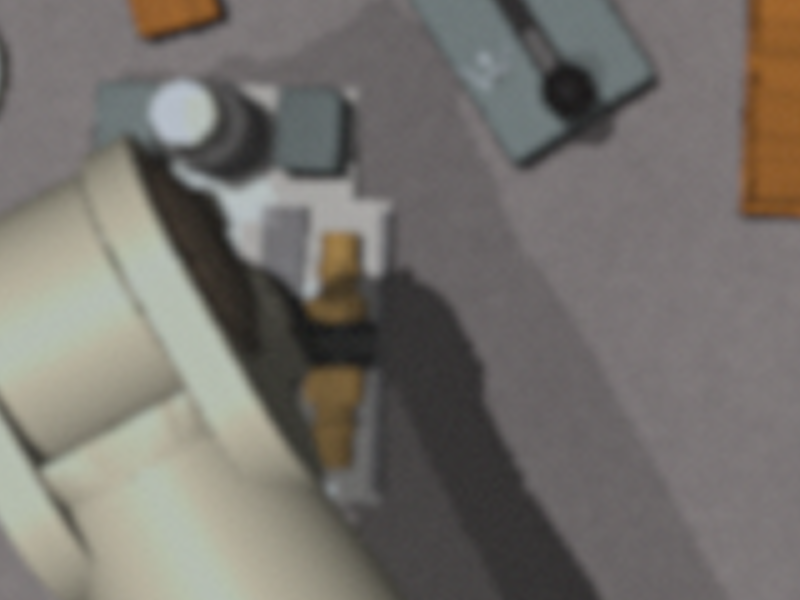

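Leg B lies in the right-hand slot, at crop (338,350). Next, above the cap.

Call:
{"method": "send_rows", "body": {
  "targets": "-50 27 1 0 255;-100 53 1 0 255;-126 67 1 0 255;-126 67 1 0 255;-126 67 1 0 255;-126 67 15 0 255;-126 67 28 0 255;-126 67 34 0 255;-126 68 34 0 255;-126 68 34 0 255"
}}

```text
time: 21.48
ee_pos: [0.5946, 0.3039, 0.1577]
tcp_rot: [-179.1, 0.3, 177.9]
wrist_force: [-0.6, 0.2, -0.1]
opening: -0.0003
grasp_force: 0.0
```

```bash
python3 - <<'E'
from h import *
plan((594,303,158,177.6),(594,303,145,177.6),(594,303,143,177.6))
E
```

```text
1 -1 -0 0 | rows 0.0 j6 29
1 -1 13 0 | rows 0.2 j6 29
1 -1 15 0 | rows 0.0 j6 29
```

Call:
{"method": "send_rows", "body": {
  "targets": "1 -1 4 0 255;1 -1 7 0 255;1 -1 10 0 255;1 -1 12 0 255;1 -1 13 0 255;1 -1 13 0 255;1 -1 13 0 255;1 -1 13 0 255"
}}

```text
time: 22.48
ee_pos: [0.5937, 0.3028, 0.1455]
tcp_rot: [-179.1, 0.4, 177.9]
wrist_force: [-2.0, 0.5, 8.0]
opening: 0.0002
grasp_force: 4.1
```

Call:
{"method": "send_rows", "body": {
  "targets": "0 0 1 0 255;0 0 1 0 255;0 0 2 0 255;0 0 2 0 255;0 0 2 0 255;0 0 2 0 255"
}}

```text
time: 23.22
ee_pos: [0.5938, 0.3029, 0.145]
tcp_rot: [-179.2, 0.5, 177.9]
wrist_force: [-3.9, -1.1, 16.7]
opening: -0.0001
grasp_force: 8.0
```

16.7 N, well above the 9 N at the stop, so the cap is fully down. I'll release it and retreat upward.

Call:
{"method": "send_rows", "body": {
  "targets": "0 0 -10 0 255;0 0 -30 0 255;0 0 -65 0 255;0 0 -65 0 255;0 0 -65 0 255"
}}

```text
time: 23.85
ee_pos: [0.5932, 0.3036, 0.2064]
tcp_rot: [-179.0, 0.3, 177.9]
wrist_force: [-0.7, -0.5, -1.1]
opening: 0.0
grasp_force: 0.0
```

```bash
python3 - <<'E'
from h import *
plan((607,93,200,212),(607,93,107,212))
E
```

```text
-22 -210 10 -34 | rows 3.4 j6 -23
-21 -208 103 -34 | rows 1.5 j6 -23
```

Call:
{"method": "send_rows", "body": {
  "targets": "-6 -60 10 -10 70;-12 -120 10 -20 70;-18 -180 10 -30 70;-22 -210 10 -34 70;-22 -210 10 -34 70;-22 -210 10 -34 70;-22 -210 10 -34 70;-22 -210 10 -34 70"
}}

```text
time: 24.85
ee_pos: [0.6073, 0.0938, 0.2005]
tcp_rot: [-179.1, -0.3, -148.1]
wrist_force: [-0.3, 0.7, -0.1]
opening: 0.0616
grasp_force: 0.0
```

```bash
python3 - <<'E'
from h import *
im=legs(); crop('c4',130,130,4,800,600,im=im)
plan((607,93,200,212),(607,93,107,212))
E
```

```text
leg px 358 231 ctr 456 -238 yaw 1.0 size 10 46
leg px 196 230 ctr 466 241 yaw -2.4 size 46 11
leg px 148 228 ctr 474 383 yaw -0.3 size 46 11
leg px 382 227 ctr 467 -308 yaw 1.8 size 46 11
leg px 314 172 ctr 633 -111 yaw -82.4 size 69 63
leg px 162 149 ctr 708 344 yaw 15.1 size 32 16
1 -0 1 -0 | rows 0.0 j6 -23
0 1 94 -0 | rows 1.5 j6 -23
```

View pics/c4.png

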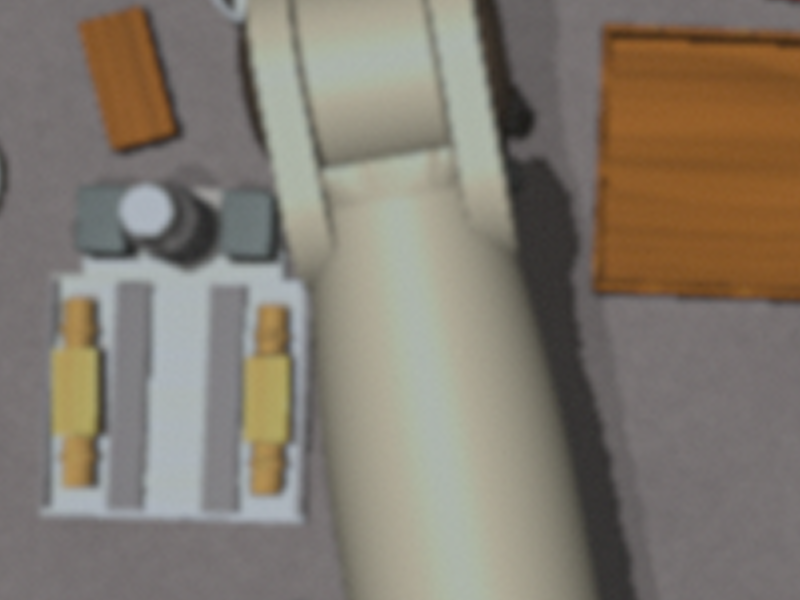

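Both legs lie properly between the rails (crop (78,392) and (268,398)), and the cap is up. Descending on the lever ball.

Call:
{"method": "send_rows", "body": {
  "targets": "0 0 40 0 70;0 0 75 0 70;0 1 94 0 70;0 1 94 0 70;0 1 94 0 70"
}}

```text
time: 25.52
ee_pos: [0.608, 0.0924, 0.1084]
tcp_rot: [-179.0, -0.2, -148.1]
wrist_force: [0.3, -0.3, 0.0]
opening: 0.0619
grasp_force: 0.0
```

Call:
{"method": "send_rows", "body": {
  "targets": "0 0 0 0 255;0 0 0 0 255;0 0 0 0 255;0 0 0 0 255;0 0 0 0 255;0 0 0 0 255;0 0 0 0 255",
  "newtons": 20
}}

```text
time: 26.4
ee_pos: [0.607, 0.093, 0.108]
tcp_rot: [-179.1, -0.2, -148.1]
wrist_force: [-3.6, 3.4, 5.0]
opening: 0.0309
grasp_force: 19.5
```

```bash
python3 - <<'E'
from h import *
plan(*[(646.8+95*np.sin(a)*np.cos(np.radians(32)),117.9+95*np.sin(a)*np.sin(np.radians(32)),45+95*np.cos(a)-16,212) for a in (-.52,-.4,-.27,-.13,0,.0)])
E
```

```text
0 -0 -3 -0 | rows 0.1 j6 -23
-10 -0 -9 -0 | rows 0.2 j6 -23
-22 -0 -13 -0 | rows 0.2 j6 -23
-35 -0 -15 -0 | rows 0.2 j6 -22
-47 -0 -16 -0 | rows 0.2 j6 -22
-47 -0 -16 -0 | rows 0.0 j6 -22
```

Call:
{"method": "send_rows", "body": {
  "targets": "-5 0 -4 0 255;-10 0 -7 0 255;-16 0 -10 0 255;-22 0 -12 0 255;-28 0 -13 0 255;-35 0 -14 0 255;-41 0 -15 0 255;-45 0 -16 0 255;-47 0 -16 0 255;-47 0 -16 0 255;-47 0 -16 0 255;-47 0 -16 0 255"
}}

```text
time: 27.9
ee_pos: [0.647, 0.1178, 0.1226]
tcp_rot: [-179.1, -0.3, -148.1]
wrist_force: [-3.2, 4.0, -0.5]
opening: 0.0306
grasp_force: 20.6
```

```bash
python3 - <<'E'
from h import *
m=camera_model("scene")
def pj(p):
    c=np.linalg.inv(m["pose"])@[*p,1]; u=m["K"]@c[:3]; return u[:2]/u[2]
o=pj((.6468,.1179,.09))-[80,60]
im=crop("s1",*o,5,cam="scene")
for n,p in dict(ball=(.6468,.1179,.14),axis=(.6468,.1179,.045),slot=(.6468,.1179,.05)).items(): print(n,(pj(p)-o)*5)
E
```

```text
ball [410.94812335 241.52828273]
axis [390.80320835 349.11820812]
slot [391.79630532 343.81427761]
```

View pics/s1.png

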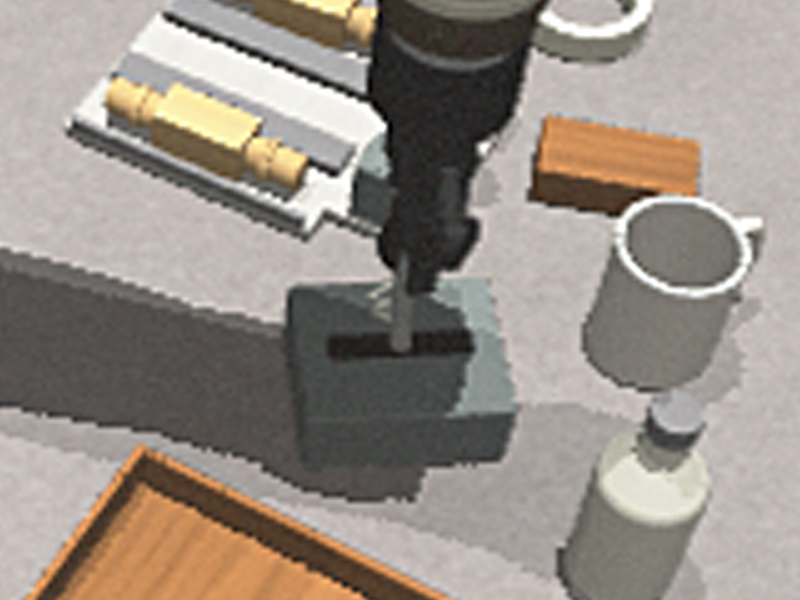

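```bash
python3 - <<'E'
from h import *
m=camera_model("scene")
def pj(p):
    c=np.linalg.inv(m["pose"])@[*p,1]; u=m["K"]@c[:3]; return u[:2]/u[2]
o=pj((.6468,.1179,.09))-[80,60]
W=lambda x,y,z:px2w(o[0]+x/5,o[1]+y/5,z,"scene")[:2]*1000
c=np.array([W(*p,.05) for p in [(290,288),(490,278),(516,406),(300,420)]]); print(c,c.mean(0),np.linalg.norm(np.diff(c,axis=0),axis=1))
print("slot ends",W(328,347,.05),W(474,342,.05),"mid",W(401,344,.05))
im=crop("s2",o[0]+60,o[1]+42,16,cam="scene"); print(o)
E
```

```text
[[577.77144174 127.75436265]
 [678.52285493 190.55791406]
 [725.6798103  110.26761562]
 [622.86881974  44.22762381]] [651.21073168 118.20187903] [118.72292673  93.1145019  122.19402726]
slot ends [615.44996346  98.45069986] [687.97305382 141.50150417] mid [651.5153379  120.27898526]
[259.25212406 141.08728005]
```

View pics/s2.png

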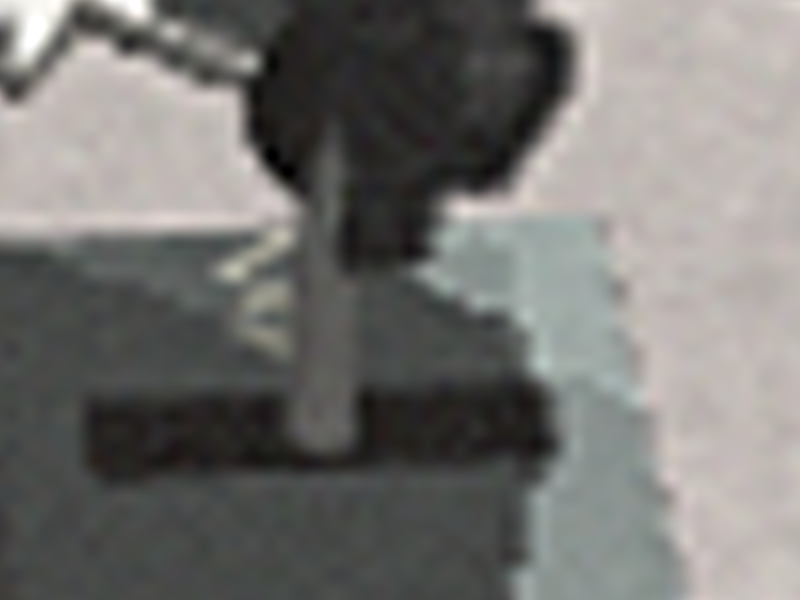

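The scene view shows the rod at s2 (325,440) rising to (327,270). A vertical rod would reach about (357,270), so the lever is still roughly 0.1 rad short. I'll push about 9 mm further and re-measure from the pixel rows.

Call:
{"method": "send_rows", "body": {
  "targets": "-3 0 0 0 255;-6 0 0 0 255;-9 0 0 0 255;-9 0 0 0 255;-9 0 0 0 255"
}}

```text
time: 28.62
ee_pos: [0.6547, 0.1225, 0.1228]
tcp_rot: [-179.1, -0.3, -148.1]
wrist_force: [-3.7, 3.8, -0.1]
opening: 0.0303
grasp_force: 20.7
```

```bash
python3 - <<'E'
from h import *
im=camera("scene"); g=cv2.cvtColor(im,cv2.COLOR_BGR2GRAY); crop("s3",319.25,183.09,16,im=im)
print(g[196:214,332:352])
E
```

```text
[[189 188 188 193 190 193 195 196 154  70  72  97  76  38  38  41  26  30
   98 193]
 [201 195 190 180 154 163 188 156  99  76  87  92  50  38  42  42  38  42
  111 185]
 [ 96  94  91 102 152 184 134  93  83  86  95  89  44  40  39  41  41  50
  107 157]
 [ 87  91 122 155 145 109  90  86  80  88 100  86  41  36  29  32  31  70
  141 147]
 [ 96 140 188 118  86  84  84  85  80  92  94  92  74  63  59  62  91 160
  154 145]
 [ 97  96 104 123 143 143 135 106  89  89  92  83  73  74  76  71  69  75
   94 155]
 [ 69  73  94 117 123 134 126  86  81  94  90  86  67  74  67  70  73  65
   69  97]
 [ 69  83 106  99  66  72  89  79  88  90  93  81  72  72  72  74  78  71
   70  66]
 [ 72  71  93 122 133 115  82  80  86  91  95  92  72  70  72  72  71  72
   77  74]
 [ 69  70  71  80  96 123 109  85  95  92  89  73  83  95  74  74  75  70
   75  74]
 [ 72  76  72  68  78  77  82  83  91  93  86  70  72  73  74  76  81  75
   79  76]
 [ 82  82  79  76  76  75  79  91  93  92  81  67  66  66  65  53  57  55
   51  53]
 [ 43  45  40  43  39  44  71  91  96  89  62  35  36  38  40  33  37  40
   35  25]
 [ 32  33  31  37  30  44  88  90  94  87  36  35  36  27  41  30  38  34
   37  39]
 [ 39  34  33  39  37  54  94  95  94  83  37  35  36  41  36  33  34  33
   35  34]
 [ 37  36  32  43  41  36  56  80  77  57  40  33  33  35  32  35  40  34
   34  38]
 [ 31  25  31  28  33  32  24  39  38  38  33  42  51  47  57  46  51  53
   59  63]
 [ 62  63  76  76  78  72  75  75  77  78  75  72  84  69  70  71  76  74
   77  74]]
```

View pics/s3.png

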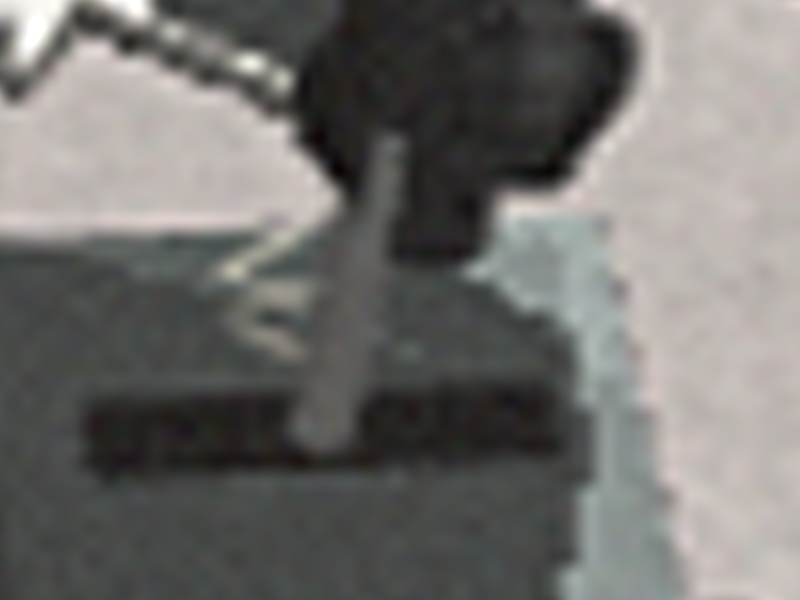

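The rod now goes from (325,440) to (387,150), which matches the vertical projection to within about 0.02 rad. I'll let go and leave it there for over 2 s.

Call:
{"method": "send_rows", "body": {
  "targets": "0 0 0 0 130;0 0 0 0 130;0 0 0 0 130;0 0 0 0 130;0 0 0 0 130;0 0 0 0 130;0 0 0 0 130;0 0 0 0 130;0 0 0 0 130;0 0 0 0 130;0 0 0 0 130;0 0 0 0 130;0 0 0 0 130;0 0 0 0 130;0 0 0 0 130;0 0 0 0 130;0 0 0 0 130;0 0 0 0 130;0 0 0 0 130;0 0 0 0 130"
}}

```text
time: 31.18
ee_pos: [0.6548, 0.1219, 0.1225]
tcp_rot: [-179.1, -0.3, -148.1]
wrist_force: [0.9, -0.4, 0.4]
opening: 0.0416
grasp_force: 0.0
```

```bash
python3 - <<'E'
from h import *
g=cv2.cvtColor(camera("scene"),cv2.COLOR_BGR2GRAY); print(g[196:212:2,335:350])
E
```

```text
[[189 192 191 191 196 156  78  90  80  95  46  40  43  38  39]
 [102 152 181 135  91  79  84  91  89  75  33  41  38  42  37]
 [115  92  83  86  85  81  83  90  94  57  38  42  42  33  38]
 [147 141 131 121  86  87  88  93  84  74  73  80  74  76  73]
 [123 135 114  84  81  89  90  88  73  78  98  75  75  79  73]
 [ 72  69  75  83  85  92  92  85  72  75  73  80  75  77  76]
 [ 43  41  42  69  90  97  85  67  36  36  30  33  37  29  32]
 [ 41  25  54  90  99  95  91  32  35  44  41  32  37  31  33]]
```

Call:
{"method": "send_rows", "body": {
  "targets": "0 0 0 0 130;0 0 0 0 130;0 0 0 0 130;0 0 0 0 130;0 0 0 0 255;0 0 0 0 255;0 0 0 0 255;0 0 0 0 255;0 0 0 0 255;0 0 0 0 255",
  "newtons": 25
}}

```text
time: 32.48
ee_pos: [0.6546, 0.1225, 0.1227]
tcp_rot: [-179.1, -0.3, -148.1]
wrist_force: [-4.3, 4.0, 3.1]
opening: 0.0303
grasp_force: 24.9
```

The lever held upright for over 2.5 s after release. Now over to the + side along the arc.

Call:
{"method": "send_rows", "body": {
  "targets": "-7 0 0 0 255;-14 0 1 0 255;-21 0 2 0 255;-28 0 4 0 255;-35 0 7 0 255;-41 0 9 0 255;-47 0 13 0 255;-51 0 15 0 255;-54 0 17 0 255;-56 0 17 0 255;-56 0 17 0 255;-56 0 17 0 255"
}}

```text
time: 33.98
ee_pos: [0.7018, 0.1516, 0.1045]
tcp_rot: [-179.1, -0.4, -148.1]
wrist_force: [-3.5, 3.0, 0.2]
opening: 0.03
grasp_force: 24.9
```

Call:
{"method": "send_rows", "body": {
  "targets": "-2 0 1 0 255;-4 0 2 0 255;-5 0 2 0 255;-5 0 2 0 255;-5 0 2 0 255"
}}

```text
time: 34.6
ee_pos: [0.7043, 0.1531, 0.1026]
tcp_rot: [-179.1, -0.6, -148.1]
wrist_force: [-14.7, -1.1, 3.6]
opening: 0.03
grasp_force: 24.8
```

13 N of resistance, so it's at the stop. Release, lift, and check.

Call:
{"method": "send_rows", "body": {
  "targets": "0 0 0 0 130;0 0 0 0 130;0 0 0 0 90;0 0 0 0 90;0 0 -40 0 90;0 0 -90 0 90;0 0 -100 0 90;0 0 -100 0 90"
}}

```text
time: 35.6
ee_pos: [0.7067, 0.1556, 0.2037]
tcp_rot: [-179.0, -0.2, -148.1]
wrist_force: [-0.5, 0.5, -0.7]
opening: 0.0553
grasp_force: 0.0
```

```bash
python3 - <<'E'
from h import *
legs(zc=.026)
plan((454.5,-236.5,200,181),(454.5,-236.5,110,181))
im=camera("scene"); im=cv2.resize(im[120:260,230:430],(800,560),interpolation=cv2.INTER_CUBIC); cv2.imwrite("pics/s4.png",im)
E
```

```text
leg px 358 231 ctr 456 -236 yaw 1.1 size 10 46
leg px 148 228 ctr 474 381 yaw -0.3 size 46 11
leg px 382 227 ctr 466 -306 yaw 1.9 size 46 11
leg px 314 172 ctr 632 -110 yaw 89.0 size 69 63
leg px 162 150 ctr 706 342 yaw 13.3 size 32 16
421 -200 8 31 | rows 7.5 j6 -28
420 -198 98 31 | rows 1.4 j6 -28
```

View pics/s4.png

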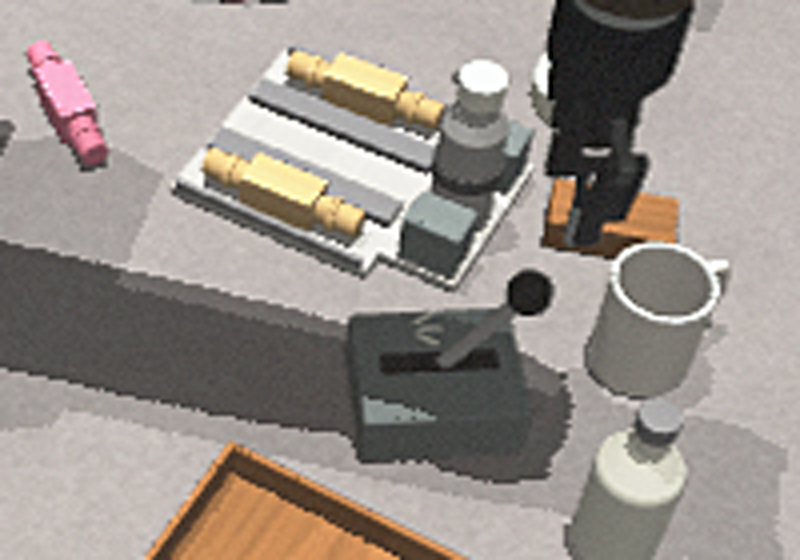

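The lever rests fully on the + side (ball at (529,293)), both treated legs are in the slots, and the bystanders are untouched. Now the first dry leg.

Call:
{"method": "send_rows", "body": {
  "targets": "60 -29 8 5 90;120 -57 8 10 90;180 -86 8 15 90;240 -114 8 20 90;300 -143 8 25 90;360 -171 8 31 90;421 -200 8 31 90;421 -200 8 31 90;421 -200 8 31 90;421 -200 8 31 90;421 -200 8 31 90;421 -200 60 31 90;420 -199 98 31 90;420 -199 98 31 90;420 -199 98 31 90;420 -199 98 31 90",
  "newtons": 50
}}

```text
time: 37.7
ee_pos: [0.4561, -0.2371, 0.1125]
tcp_rot: [-179.0, 0.4, -179.1]
wrist_force: [0.5, 1.5, 0.8]
opening: 0.0557
grasp_force: 0.0
```

```bash
python3 - <<'E'
from h import *
print(px2w(362.25,193.25,.123,"scene"))
plan((455,-236.3,107,181),(455,-236.3,20,181))
E
```

```text
[0.69837704 0.14651561 0.123     ]
1 1 6 -0 | rows 0.1 j6 -28
2 2 92 -0 | rows 1.4 j6 -28
```

The ball is 54.5 mm from the box centre, which matches 0.6 rad. Descend and grip.

Call:
{"method": "send_rows", "body": {
  "targets": "1 1 30 0 90;1 1 60 0 90;2 2 80 0 90;2 2 92 0 90;2 2 92 0 90;2 2 92 0 90;2 2 92 0 255;2 2 92 0 255;2 2 92 0 255;2 2 92 0 255;2 2 92 0 255;2 2 92 0 255;2 2 92 0 255;2 2 92 0 255"
}}

```text
time: 39.45
ee_pos: [0.454, -0.2367, 0.0195]
tcp_rot: [-179.0, 0.3, -179.1]
wrist_force: [0.1, -0.3, 5.0]
opening: 0.0308
grasp_force: 50.2
```

```bash
python3 - <<'E'
from h import *
plan((455,-236,120,181),(638,-75.7,120,177),(638,-75.7,22,177),(638,-75.7,18,177))
E
```

```text
-2 -1 -100 -0 | rows 1.6 j6 -28
-187 156 -102 4 | rows 3.9 j6 -4
-186 158 -4 4 | rows 1.6 j6 -4
-186 158 -0 4 | rows 0.1 j6 -4
```

Call:
{"method": "send_rows", "body": {
  "targets": "0 0 -15 0 255;0 0 -40 0 255;-2 -1 -80 0 255;-2 -1 -102 0 255;-2 -1 -102 0 255;-45 40 -102 1 255;-90 80 -102 2 255;-135 118 -102 3 255;-187 156 -102 4 255;-187 156 -102 4 255;-187 156 -102 4 255;-187 156 -102 4 255;-187 157 -60 4 255;-186 158 -30 4 255;-186 158 -15 4 255;-186 158 -15 4 255;-186 158 -15 4 255"
}}

```text
time: 41.58
ee_pos: [0.6377, -0.0757, 0.0334]
tcp_rot: [-179.1, 0.4, 176.8]
wrist_force: [0.7, -0.0, -1.1]
opening: 0.0306
grasp_force: 49.8
```

```bash
python3 - <<'E'
from h import *
plan((638,-75.7,25,177),(638,-75.7,16,177))
E
```

```text
-0 0 8 -0 | rows 0.1 j6 -4
-0 0 17 -0 | rows 0.1 j6 -4
```

Call:
{"method": "send_rows", "body": {
  "targets": "0 0 8 0 255;0 0 13 0 255;0 0 16 0 255;0 0 17 0 255;0 0 17 0 255;0 0 17 0 255"
}}

```text
time: 42.32
ee_pos: [0.637, -0.0756, 0.0156]
tcp_rot: [-179.1, 0.3, 176.9]
wrist_force: [-3.5, 0.8, 6.3]
opening: 0.0314
grasp_force: 50.7
```

Call:
{"method": "send_rows", "body": {
  "targets": "0 0 0 0 90;0 0 0 0 90;0 0 0 0 90;0 0 0 0 90;0 0 -20 0 90;0 0 -60 0 90;0 0 -110 0 90;0 0 -110 0 90;0 0 -110 0 90"
}}

```text
time: 43.45
ee_pos: [0.6368, -0.0738, 0.1255]
tcp_rot: [-179.1, 0.4, 176.9]
wrist_force: [0.1, -0.1, -0.3]
opening: 0.055
grasp_force: 0.0
```

```bash
python3 - <<'E'
from h import *
legs(zc=.026)
plan((465.8,-305,125,181.5),(465.8,-305,100,181.5),(465.8,-305,20,181.5))
E
```

```text
leg px 196 230 ctr 466 240 yaw -2.3 size 46 11
leg px 148 228 ctr 474 381 yaw -0.2 size 46 11
leg px 382 227 ctr 466 -306 yaw 1.8 size 46 11
leg px 341 174 ctr 626 -189 yaw -8.2 size 14 63
leg px 162 150 ctr 706 342 yaw 13.3 size 32 15
158 -240 3 -5 | rows 4.6 j6 -35
158 -240 28 -5 | rows 0.4 j6 -35
158 -238 108 -5 | rows 1.3 j6 -35
```

Call:
{"method": "send_rows", "body": {
  "targets": "55 -5 0 -1 90;110 -20 0 -2 90;158 -55 0 -3 90;158 -110 3 -5 90;158 -170 3 -5 90;158 -225 3 -5 90;158 -240 3 -5 90;158 -240 3 -5 90;158 -240 3 -5 90;158 -240 3 -5 90;158 -240 40 -5 90;158 -240 40 -5 90;158 -240 40 -5 90"
}}

```text
time: 45.12
ee_pos: [0.4662, -0.3051, 0.0888]
tcp_rot: [-179.0, 0.3, -178.1]
wrist_force: [-0.7, 0.2, 0.9]
opening: 0.055
grasp_force: 0.0
```

```bash
python3 - <<'E'
from h import *
plan((465.8,-305,80,181.5),(465.8,-305,20,181.5))
E
```

```text
0 0 9 0 | rows 0.1 j6 -35
1 1 69 0 | rows 1.0 j6 -35
```

Call:
{"method": "send_rows", "body": {
  "targets": "1 1 30 0 90;1 1 55 0 90;1 1 69 0 90;1 1 69 0 90;1 1 69 0 90;1 1 69 0 255;1 1 69 0 255;1 1 69 0 255;1 1 69 0 255;1 1 69 0 255;1 1 69 0 255;1 1 69 0 255;1 1 69 0 255;1 1 50 0 255;1 1 20 0 255;1 1 -31 0 255;1 1 -31 0 255;1 1 -31 0 255"
}}

```text
time: 47.38
ee_pos: [0.4647, -0.304, 0.1191]
tcp_rot: [-179.0, 0.3, -178.1]
wrist_force: [-0.2, 0.4, -1.4]
opening: 0.0311
grasp_force: 49.8
```

```bash
python3 - <<'E'
from h import *
plan((466,-146,120,178),(634,-146,120,177),(634,-146,30,177),(634,-146,16,177))
E
```

```text
-6 158 -4 4 | rows 2.5 j6 -15
-174 152 -3 5 | rows 2.7 j6 -10
-174 154 87 5 | rows 1.4 j6 -10
-174 154 101 5 | rows 0.2 j6 -10
```

Call:
{"method": "send_rows", "body": {
  "targets": "-2 53 -4 1 255;-4 106 -4 3 255;-6 158 -4 4 255;-6 158 -4 4 255;-60 156 -4 5 255;-120 154 -3 5 255;-174 152 -3 5 255;-174 152 -3 5 255;-174 152 -3 5 255;-174 152 -3 5 255;-174 153 40 5 255;-174 154 75 5 255;-174 154 85 5 255;-174 154 85 5 255;-174 154 85 5 255"
}}

```text
time: 49.25
ee_pos: [0.6348, -0.1461, 0.0341]
tcp_rot: [-179.0, 0.5, 176.9]
wrist_force: [-0.6, -1.5, 0.1]
opening: 0.0309
grasp_force: 50.0
```

```bash
python3 - <<'E'
from h import *
plan((634,-146,25,177),(634,-146,16,177))
E
```

```text
1 0 9 -0 | rows 0.1 j6 -10
1 0 18 -0 | rows 0.1 j6 -10
```

Call:
{"method": "send_rows", "body": {
  "targets": "1 0 8 0 255;1 0 13 0 255;1 0 16 0 255;1 0 18 0 255;1 0 18 0 255;1 0 18 0 255"
}}

```text
time: 50.0
ee_pos: [0.6331, -0.146, 0.0159]
tcp_rot: [-179.1, 0.4, 176.9]
wrist_force: [-7.8, 1.5, 14.7]
opening: 0.0308
grasp_force: 51.9
```

Call:
{"method": "send_rows", "body": {
  "targets": "0 0 0 0 90;0 0 0 0 90;0 0 0 0 90;0 0 0 0 90;0 0 -20 0 90;0 0 -60 0 90;0 0 -120 0 90;55 0 -150 0 90;110 0 -150 0 90;170 0 -150 0 90;225 0 -150 0 90;280 0 -150 0 90;280 0 -150 0 90;280 0 -150 0 90"
}}

```text
time: 51.75
ee_pos: [0.3534, -0.1285, 0.1636]
tcp_rot: [-179.0, 0.5, 176.9]
wrist_force: [0.2, 0.6, 0.1]
opening: 0.0551
grasp_force: 0.0
```

```bash
python3 - <<'E'
from h import *
im=camera("top"); cv2.imwrite("pics/fin.png",cv2.resize(im,(800,600),interpolation=cv2.INTER_CUBIC))
E
```

```text
(no output)
```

View pics/fin.png

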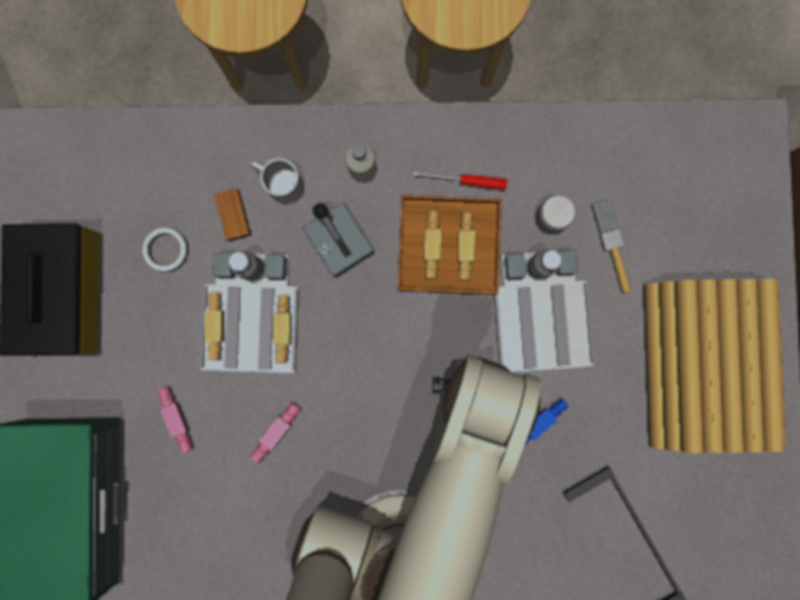

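The dry legs lie in the tray at (432,245) and (466,245), and the raw legs are in the empty bay's outer slots at (214,327) and (282,328). The lever ball is on the + side at (321,211) and nothing else has moved, so I'll hand in.

```bash
python3 -c "
from workcell import ticket
print(ticket.job_done())"
```

```text
the job is handed in; nothing more can be done
None
```

The job is done and handed in at about 52 s of the 210 s limit: both untreated legs are in the empty bay, its cap was pressed, the lever waited upright for over 2.5 s before going fully over, and both dry legs lie flat in the tray.

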